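# Set the purge and hold the spectrometer's chamber cover shut

## Robot

A 6-joint arm with a two-finger parallel gripper is mounted at the origin on the work surface. World frame = base frame: x ahead of the robot, y to its left, z up, the work surface at z = 0. Lengths are in m, angles in rad, forces in N, time in s.
With the tool pointing down it reaches from about 0.35 to 0.775 m from the base axis. Payload 7.3 kg.
Tool frame: the origin (TCP) lies midway between the tips of the shut fingers; the grasp point (between the pads) lies ctrl.grip_depth behind it (ctrl.grip_depth is the distance from the TCP to the grasp point, in m); y points along the fingers, x is the direction in which the jaws open and shut, and the axes are right-handed (so a half turn about y gives the same grasp; the last joint's range is limited). The gripper opens to 92 mm and grips with 3 to 60 N. Pads are 19 mm wide; open, the fingers measure 130 mm over their backs; the gripper's body (75 mm by 190 mm) begins 47 mm behind the grasp point.
Start: joints at [0.997, 0.342, 1.524, -0, 1.275, -0.146], TCP at [0.218, 0.478, 0.227] pointing down, gripper open.
Joint ranges: [-2.53, 2.53], [-0.77, 2.02], [0.04, 2.7], [-1, 4.14], [0.28, 2.66], [-3.11, 3.11]. Speed limits (rad/s): [2.57, 2.57, 3.14, 3.14, 3.14, 3.14].

## Interface

Orientations are given as [roll, pitch, yaw] about the fixed x, y, z axes, in that order (R = Rz(yaw) Ry(pitch) Rx(roll)).
In Python, from workcell import ctrl gives the robot as it stands.
- The arm moves only by the shell command python3 -m handwheel 'ROWS' [FORCE]. ROWS is JSON, one flat list of numbers, 5 for each row, row after row: the shift along the world's x, y, z in mm, then the turn about the world's z in rad, then the finger opening in mm, from 0 to 91.8. In form: [x, y, z, yaw, jaw, x, y, z, yaw, jaw, ...]. A call has 1 to 12 rows; each row is the pose to reach, as a shift and turn from the pose measured when the call began; what a row does not reach only later rows make up. A row lasts 1/12 s, in which the tool goes at most 41.7 mm and 7.16 degrees, less where a joint would pass 70% of its speed; a pose out of reach is approached as far as the arm can. A call with a gripper value outside its range is refused whole. The fingers move at their own pace and stop on an object; FORCE is the grip in N (left out, the last holds). Time passes only in rows, so rows that repeat a pose let the fingers close. It gives the time, the measured TCP pose, the force and the opening at its end, in the units of the state.
- ctrl.state(): the state, without advancing time (a new reading comes with each control period).
- ctrl.capture(name): name is "scene" or "top" or "wrist"; returns the picture (400x640x3 uint8, red, green, blue); there is no depth.
- ctrl.get_calibration(name): a dict with "fx", "fy", "cx", "cy" (pixels), "origin" and "orientation" of the camera in the world. Camera axes: x right, y down, z forward; pixel columns grow to the right and rows downward; lengths in m; the calibration is good to about 2 mm. A picture is of the moment at which its call begins: read the wrist's pose just before it. get_calibration takes no time and is no camera call; for the wrist camera it gives the pose at the moment of the call.
- ctrl.close_job(): hands the job in, once; it reports no verdict.
The state is a dict: "time": time; "joint_pos": joint angles; "joint_velocities": joint speeds; "tau": joint torques, N m; "tool_pos": TCP position; "ee_rot": TCP orientation; "ft_force": force on the tool from outside, world axes, zero at the start; "ft_torque": the same for the moment, N m; "grip_width": finger opening in m.
Only numpy, scipy, OpenCV 4.12 (cv2) and the standard library are available. Lean on these libraries where they do the work, as an engineer would, in place of code of your own. Each camera call takes 0.05 s, during which the arm holds its last target. There are 200 camera calls.

## Task

Get the white spectrometer's chamber ready for purging: on the blue purge box, turn the black knob until its white pointer meets the red index mark, and then turn the orange wing fastener on the raised metal cover anticlockwise until its black slot lines up with the two blue marks on the cover. Its key can then pass, so press the cover all the way down, flush with its dark frame, and finish while still holding it down, because its springs lift it as soon as it is let go. Leave the jar, the brass anvil and the steel puck where they stand.

Things in the scene. Friction and masses are not known exactly. Their poses are not given: they have to be found in the camera images.
- spectrometer: white benchtop instrument with grey foot, 260 (x) x 300 (y) x 110 mm high, foot 10 mm longer and wider; fixed. Origin: centre of its underside, on the bench; z up. On the middle of its top, a dark steel frame 188 (x) x 178 (y) mm, 12 mm wide, 12 mm high, surrounds the sprung cover; the frame's top is 122 mm above the bench
- frame_top (a point): point on the top face of the dark frame, at the middle of its +x side, 88 mm from the cover's centre; 122 mm above the bench. The cover is flush when its top is level with this
- cover_top (a point): centre of the top face of the aluminium cover (160 x 150 x 12 mm), on the fastener's axis. It starts 8 mm above the frame's top and goes straight down 8 mm to a hard stop, flush. x axis: along the two blue marks (each 28 x 6 mm, 38 to 66 mm either side of the centre)
- cover (a joint): how far the cover is pressed down, m: 0 raised, 0.008 flush at its hard stop. Springs lift it: about 4 N to start, about 8 N to keep it flush. While the fastener is more than about 12 degrees out of line, a hidden key under it stops the cover short of flush (after about 1 mm when it is far out of line). The cover may be pressed anywhere, or through the fastener
- fastener_grip (a point): orange wing fastener in the centre of the cover: this point is on its vertical axis, in the wing at the height to grip, 27.5 mm above the cover's top and 14 mm below the wing's top. The wing is 44 mm long (its x axis), 14 mm thick (y), 34 mm high, and stands on a disc 48 mm across, whose top is 7.5 mm above the cover. A black slot line runs along the wing's top. The fastener moves down with the cover
- fastener (a joint): angle of the fastener, rad, grows anticlockwise seen from above; aligned with the blue marks at 1.571; stops at 0 and 2.1; stays where it is left (friction about 0.04 N m)
- purge: blue purge control box, 130 x 130 x 60 mm high, fixed; origin: centre of its underside. The white dial ring and the black knob are on the middle of its top. The purge box may be on the left and the spectrometer on the right, or the other way round
- knob_grip (a point): black bar knob on the purge box: this point is on its vertical axis, in the bar at the height to grip, 93 mm above the bench, 11 mm below the bar's top. The bar is 44 mm long (its x axis, which points to the pointer), 14 mm thick (y); below it is a disc 60 mm across, whose top is 74 mm above the bench
- pointer (a point): outer end of the knob's white pointer line, on the rim of its disc, 30 mm from the knob's axis, 74 mm above the bench. The line also runs along the top of the bar, nearer this end
- knob (a joint): angle of the knob, rad, grows clockwise seen from above; stops at 0 and 2.6; stays where it is left (friction about 0.04 N m). The mark's place differs each time; the pointer always starts 0.45 to 1.5 rad anticlockwise of it
- index_mark (a point): inner end of the red index mark (16 x 5 mm) on the white dial ring (96 mm across), 30 mm from the knob's axis; the pointer is set when it is over this point. The ring is fixed
- anvil_center (a point): bystander: centre of a small brass anvil, 34 mm across, 36 mm high, loose on the spectrometer's top beside the frame
- jar_center (a point): bystander: centre of an amber jar, 52 mm across, 75 mm high, standing on the bench
- puck_center (a point): bystander: centre of a steel sample puck, 60 mm across, 22 mm high with its brass button, on the bench
There are look-alikes about, which are no part of the job. Of the things shaped like the purge, the blue one is meant.

How it is judged:
On the way, in this order (a step that is already met when the one before it is completed fails the run):
1. the knob's pointer is at the red index mark, within 5 mm (about 10 degrees) (horizontal distance between pointer and index_mark below 0.005 m), for 0.2 s.
2. the fastener's slot lines up with the blue marks within 12 degrees (value of joint fastener between 1.36 and 1.78 rad), for 0.1 s.
3. the cover is pressed down flush with its frame (value of joint cover above 0.0065 m), for 0.2 s.
At the end, for the whole second after the job is handed in: The pointer is within 5 mm of the red index mark, the fastener's slot within 12 degrees of the blue marks, and the robot itself keeps the cover pressed down, its top within 1.5 mm of the frame's, by touching the cover or its fastener with more than 4 N (all of step 2 and horizontal distance between pointer and index_mark below 0.005 m and value of joint cover above 0.0065 m and contact force between any of the fingers, the arm and cover above 4 N); the arm keeps its last pose, push and grip.
It fails at once if the brass anvil is pushed more than 30 mm from its place (distance of anvil_center from where it was at the start of the episode above 0.03 m).
It fails at once if the jar is pushed more than 30 mm from its place (distance of jar_center from where it was at the start of the episode above 0.03 m).
It fails at once if the puck is pushed more than 30 mm from its place (distance of puck_center from where it was at the start of the episode above 0.03 m).
It also fails if it takes over 48 s, if anything falls off the work surface, if the arm or the gripper's body presses on something with over 40 N, if the wrist force passes 120 N, or if a joint passes its speed limit or range.

## Working session

There is one attempt and no reset: what is moved stays moved. The work goes in short steps, Python scripts to look and compute and a shell command to move; the robot and the scene stay as the last step left them, time stands still between calls to the robot, and variables do not carry over. Pictures are saved under pics/ and viewed, about 8 in all and at most 12, crops included, and the job is handed in when it is done.

```bash
mkdir -p pics
cat > h.py <<'E'
import numpy as np, cv2
from workcell import ctrl
from scipy.spatial.transform import Rotation as R
def rot(o):
    o=np.array(o,float)
    return o if o.shape==(3,3) else (R.from_euler('xyz',o).as_matrix() if o.size==3 else R.from_quat(o).as_matrix())
def ray(cal,u,v,z):
    d=rot(cal['orientation'])@np.array([(u-cal['cx'])/cal['fx'],(v-cal['cy'])/cal['fy'],1])
    o=np.array(cal['origin']); return o+d*(z-o[2])/d[2]
def proj(cal,p):
    q=rot(cal['orientation']).T@(np.array(p)-np.array(cal['origin'])); return cal['fx']*q[0]/q[2]+cal['cx'],cal['fy']*q[1]/q[2]+cal['cy']
def snap(n,f):
    cal=ctrl.get_calibration(n); im=ctrl.capture(n)[:,:,::-1].copy(); cv2.imwrite('pics/'+f,im); return cal,im
E
python3 - <<'E'
from h import *
for n in ('top','scene'):
    c,im=snap(n,n+'0.png'); print(n,c)
a=cv2.imread('pics/top0.png');
print(ctrl.state(),ctrl.grip_depth)
E
```

```text
top {'fx': 436.1843618669937, 'fy': 436.1843618669937, 'cx': 323.4356455770447, 'cy': 202.91654022151246, 'origin': array([0.42819155, 0.06498578, 0.98668612]), 'orientation': array([-3.04539534,  0.02931051, -1.56985727])}
scene {'fx': 515.6172042069879, 'fy': 515.6172042069879, 'cx': 306.41138239289126, 'cy': 197.5251706671508, 'origin': array([1.21355377, 0.00496193, 1.12962464]), 'orientation': array([-2.53253769e+00, -2.15567025e-03,  1.45551953e+00])}
{'time': 0.1, 'joint_pos': array([ 9.96994793e-01,  3.42678576e-01,  1.52488447e+00,  1.77355854e-05,
        1.27537183e+00, -1.45979319e-01]), 'joint_velocities': array([ 0.00120143, -0.00304188, -0.00234286, -0.00121909, -0.00112951,
        0.00027808]), 'tau': array([ 1.75604135e-03, -4.32007778e+01, -2.44691777e+01,  7.18681631e-02,
        5.26018068e-02, -9.72017602e-06]), 'tool_pos': array([0.21759775, 0.47741297, 0.22611412]), 'ee_rot': array([-1.57058431e+00,  1.32547818e-03,  1.14296908e+00]), 'ft_force': array([ 0.0610629 , -0.627647  ,  0.80475795]), 'ft_torque': array([-0.00163638,  0.00080604, -0.0196749 ]), 'grip_width': 0.09197231355797628} 0.0188
```

View pics/top0.png

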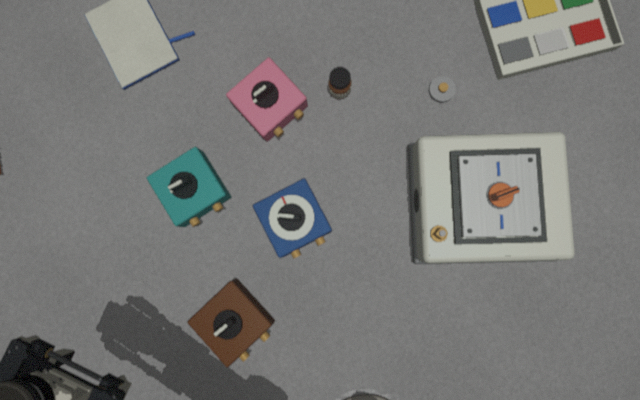

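View pics/scene0.png

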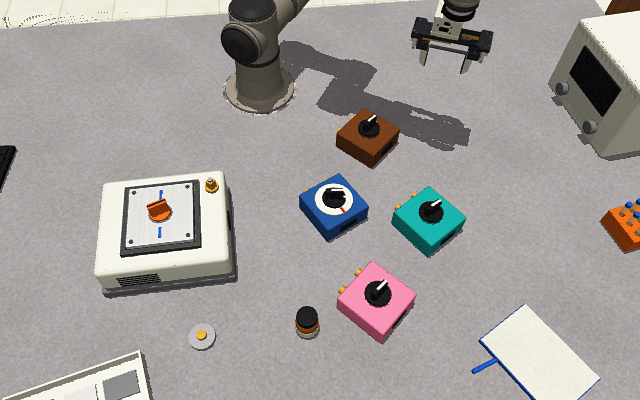

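Top view: the boxes are blue (291,217), teal (188,187), pink (268,98) and brown (230,323). Only the blue one has a white ring with a red mark, so it is the purge box. The spectrometer is at (495,197), with the anvil at (439,233), jar at (340,82) and puck at (442,89). Next I'll confirm in an enlarged crop and measure.

Run:
```python
from h import *
c=ctrl.get_calibration('top'); im=cv2.imread('pics/top0.png')
a=cv2.resize(im[170:265,245:335],None,fx=4,fy=4,interpolation=cv2.INTER_CUBIC)
b=cv2.resize(im[140:255,440:560],None,fx=3.3,fy=3.3,interpolation=cv2.INTER_CUBIC)
H=max(a.shape[0],b.shape[0]); f=lambda x:np.vstack([x,np.zeros((H-x.shape[0],x.shape[1],3),np.uint8)])
cv2.imwrite('pics/crop0.png',np.hstack([f(a),f(b)]))
hsv=cv2.cvtColor(im,cv2.COLOR_BGR2HSV)
def blobs(lo,hi,box,z,name):
    m=cv2.inRange(hsv,lo,hi); k=np.zeros_like(m); x0,y0,x1,y1=box; k[y0:y1,x0:x1]=255; m&=k
    n,l,s,ce=cv2.connectedComponentsWithStats(m)
    for i in range(1,n):
        if s[i,4]>=6:
            pts=np.argwhere(l==i)[:,::-1]; w=np.array([ray(c,u,v,z)[:2] for u,v in pts]); e,v=np.linalg.eigh(np.cov(w.T)) 
            print(name,s[i],ce[i].round(1),ray(c,*ce[i],z).round(4),'axis',np.arctan2(v[1,1],v[0,1]).round(3),'ext',np.sqrt(e).round(4))
bx=(250,175,335,262)
blobs((0,0,150),(180,60,255),bx,.064,'white')
blobs((0,90,60),(8,255,255),bx,.064,'red'); blobs((170,90,60),(180,255,255),bx,.064,'red')
bs=(450,145,545,245)
blobs((100,110,60),(125,255,255),bs,.130,'blue')
blobs((3,120,60),(22,255,255),bs,.150,'orange')
blobs((100,110,40),(125,255,255),bx,.06,'bluebox')
```

```text
white [269 195  45  45 971] [291.2 217.5] [0.4863 0.1606 0.064 ] axis 2.069 ext [0.0275 0.028 ]
red [282 198   4   6   9] [283.7 200.3] [0.5229 0.177  0.064 ] axis -2.652 ext [0.0008 0.0044]
blue [497 163   3  12  18] [498.  168.5] [ 0.5782 -0.2531  0.13  ] axis -3.08 ext [0.0009 0.0079]
blue [501 216   2  12  21] [501.4 222.1] [ 0.4727 -0.2557  0.13  ] axis 3.139 ext [0.0009 0.0064]
orange [489 183  30  24 415] [501.7 194.1] [ 0.5252 -0.2508  0.15  ] axis 1.97 ext [0.0118 0.0125]
bluebox [ 254  179   77   78 1688] [292.4 218.4] [0.4846 0.1584 0.06  ] axis 1.533 ext [0.0447 0.0449]
```

View pics/crop0.png

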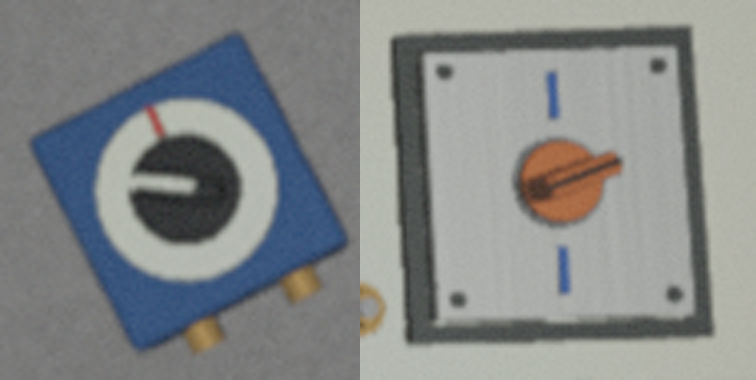

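The crop confirms the blue box: red mark at (153,122), pointer end at (131,181). The slot runs from about (530,190) to (620,160). Moving above the knob now.

```bash
python3 -m handwheel '[27,-32,0,-0.12,60, 54,-63,0,-0.24,60, 81,-95,0,-0.36,60, 107,-127,0,-0.48,60, 134,-158,0,-0.6,60, 161,-190,0,-0.72,60, 188,-222,0,-0.84,60, 214,-254,0,-0.96,60, 241,-285,0,-1.08,60, 268,-317,-20,-1.2,60, 268,-317,-20,-1.22,60, 268,-317,-20,-1.22,60]' 20
python3 - <<'E'
from h import *
c,im=snap('wrist','w1.png'); s=ctrl.state(); print(s['tool_pos'],s['ee_rot'],c)
E
```

```text
time: 1.1
tool_pos: [0.4859, 0.1584, 0.2045]
ee_rot: [-1.571, 0.005, -0.081]
ft_force: [-0.1, -0.7, -0.4]
grip_width: 0.0603
[0.48524658 0.15984188 0.20527479] [-1.57075494  0.00384332 -0.07782736] {'fx': 325.3643983465284, 'fy': 325.3643983465284, 'cx': 316.1359754512648, 'cy': 200.22269303321713, 'origin': array([0.49122026, 0.22492024, 0.3616858 ]), 'orientation': array([ 2.89365287,  0.00459503, -0.08244754])}
```

View pics/w1.png

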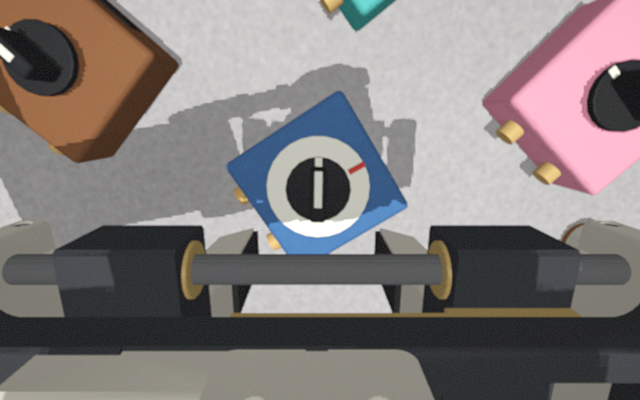

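The wrist view shows the knob disc around (318,189), the pointer end at (319,158) and the red mark from (349,173) to (364,163). Computing the angles.

```bash
cat >> h.py <<'E'
def mid(m,box):
    k=np.zeros_like(m); x0,y0,x1,y1=box; k[y0:y1,x0:x1]=255; m=m&k
    return m
E
python3 - <<'E'
from h import *
# calibration for this picture: arm still
c=ctrl.get_calibration('wrist'); im=cv2.imread('pics/w1.png'); hsv=cv2.cvtColor(im,cv2.COLOR_BGR2HSV)
print(c['origin'],c['orientation'],ctrl.state()['tool_pos'])
W=lambda m,z:np.array([ray(c,u,v,z)[:2] for v,u in np.argwhere(m)])
dark=mid(cv2.inRange(hsv,(0,0,0),(180,255,70)),(270,145,370,225))
n,l,s,ce=cv2.connectedComponentsWithStats(dark); i=1+s[1:,4].argmax(); ct=max(cv2.findContours((l==i).astype('uint8'),0,1)[0],key=len)
(el)=cv2.fitEllipse(cv2.convexHull(ct)); print('disc',el,ray(c,*el[0],.074))
ring=mid(cv2.inRange(hsv,(0,0,150),(180,50,255)),(260,130,375,222))
red=mid(cv2.inRange(hsv,(0,110,60),(8,255,255))|cv2.inRange(hsv,(172,110,60),(180,255,255)),(330,150,380,190))
w=W(red,.064); C=ray(c,*el[0],.074)[:2]; d=w.mean(0)-C; print('red',np.argwhere(red).mean(0),w.mean(0),np.hypot(*d),np.arctan2(d[1],d[0]))
wl=mid(cv2.inRange(hsv,(0,0,130),(180,60,255)),(308,168,329,212))
w=W(wl,.104); e,v=np.linalg.eigh(np.cov(w.T)); print('line',len(w),w.mean(0),np.arctan2(*(v[::-1,1]*np.sign(v[1,1]))),np.sqrt(e))
p=ray(c,319,158,.074)[:2]-C; print('ptr',np.hypot(*p),np.arctan2(p[1],p[0]))
E
```

```text
[0.49023865 0.22626542 0.36254304] [ 2.89436102  0.00379676 -0.07904965] [0.48524658 0.15984188 0.20527479]
disc ((317.6878356933594, 188.78005981445312), (62.4925422668457, 62.54766845703125), 47.07175827026367) [0.48564304 0.16430783 0.074     ]
red [167.55555556 356.30555556] [0.522551   0.17932804] 0.03984725892510056 0.3864954453704538
line 306 [0.48613053 0.17077307] 1.4717508579258873 [0.00194164 0.00887971]
ptr 0.02789044182217428 1.4512368742859323
```

```bash
python3 -m handwheel '[1,2,-40,-0.02,60, 1,2,-80,-0.02,60, 1,2,-115,-0.02,60, 1,2,-127,-0.02,60, 1,2,-127,-0.02,60, 1,2,-127,-0.02,8, 1,2,-127,-0.02,8, 1,2,-127,-0.02,8, 1,2,-127,-0.02,8, 1,2,-127,-0.02,8, 1,2,-127,-0.02,8]' 20
```

```text
time: 2.07
tool_pos: [0.4864, 0.1619, 0.0788]
ee_rot: [-1.571, 0.003, -0.098]
ft_force: [0.4, -0.4, -0.2]
grip_width: 0.0246
```

```bash
python3 -m handwheel '[0,0,0,0,8, 0,0,0,0,8, 0,0,0,0,8, 0,0,0,0,8]' 20
```

```text
time: 2.4
tool_pos: [0.4872, 0.1619, 0.079]
ee_rot: [-1.57, 0.001, -0.098]
ft_force: [3.1, -0.9, 0.9]
grip_width: 0.0134
```

```bash
python3 -m handwheel '[0,0,0,-0.12,8, 0,0,0,-0.24,8, 0,0,0,-0.36,8, 0,0,0,-0.48,8, 0,0,0,-0.6,8, 0,0,0,-0.72,8, 0,0,0,-0.84,8, 0,0,0,-0.96,8, 0,0,0,-1.05,8, 0,0,0,-1.05,8, 0,0,0,-1.05,8]' 20
python3 - <<'E'
from h import *
c,im=snap('wrist','w2.png'); s=ctrl.state(); print(s['tool_pos'],s['ee_rot'],s['ft_torque'])
cv2.imwrite('pics/w2c.png',cv2.resize(im[100:300,200:440],None,fx=3,fy=3))
E
```

```text
time: 3.32
tool_pos: [0.4886, 0.1608, 0.0791]
ee_rot: [-1.568, -0.001, -1.148]
ft_force: [5.9, -5.8, -3.2]
grip_width: 0.014
[0.48864185 0.16085349 0.07909266] [-1.56830070e+00 -8.84535446e-04 -1.14795711e+00] [-0.95283541 -0.80088842 -0.04350423]
```

View pics/w2c.png

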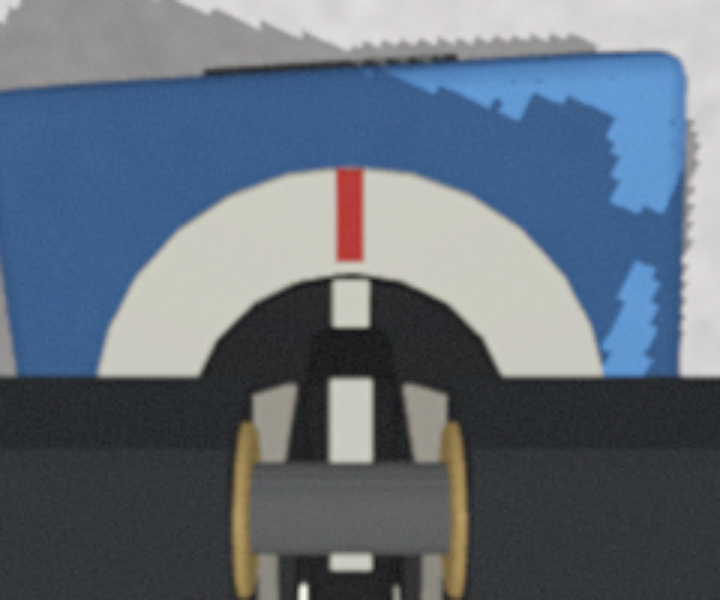

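The pointer (350,300) is in line with the red mark (349,215). Releasing and lifting, then on to the fastener.

```bash
python3 -m handwheel '[0,0,0,0,44, 0,0,0,0,44, 0,0,0,0,44, 0,0,0,0,44, 0,0,0,0,44, 0,0,0,0,44, 0,0,40,0,44, 0,0,80,0,50, 0,0,120,0,60, 0,0,150,0,60, 0,-10,155,0.12,60]' 20
python3 -m handwheel '[4,-40,0,0.12,60, 8,-80,0,0.24,60, 12,-120,0,0.36,60, 15,-160,0,0.48,60, 18,-200,0,0.6,60, 22,-240,0,0.72,60, 26,-280,0,0.84,60, 30,-315,0,0.96,60, 33,-350,0,1.08,60, 36,-385,0,1.2,60, 36,-402,0,1.32,60, 36,-402,0,1.35,60]' 20
python3 - <<'E'
from h import *
c,im=snap('wrist','w3.png'); c,im=snap('wrist','w3.png'); t0,_=snap('top','top3.png'); s=ctrl.state(); print(s['tool_pos'],s['ee_rot'],c)
E
```

```text
time: 4.28
tool_pos: [0.4909, 0.1524, 0.2402]
ee_rot: [-1.558, -0.004, -1.028]
ft_force: [-0.1, -0.8, 0.8]
grip_width: 0.0596
time: 5.28
tool_pos: [0.5264, -0.2548, 0.2394]
ee_rot: [-1.559, -0.003, 0.324]
ft_force: [-0.2, 1.1, 0.3]
grip_width: 0.06
[ 0.52669537 -0.24968815  0.23979297] [-1.55719776 -0.00386308  0.31917918] {'fx': 325.3643983465284, 'fy': 325.3643983465284, 'cx': 316.1359754512648, 'cy': 200.22269303321713, 'origin': array([ 0.50476971, -0.19130567,  0.39748052]), 'orientation': array([ 2.90737933, -0.00350688,  0.32750626])}
```

View pics/w3.png

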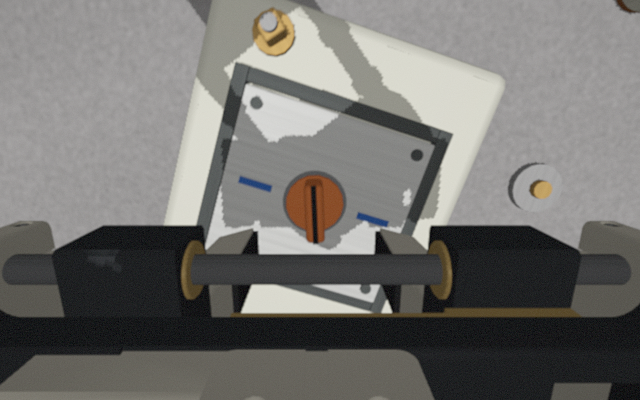

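The wing slot runs from (313,184) to (316,242), and the blue marks are at (255,184) and (372,219). Measuring both.

Run:
```python
from h import *
c=ctrl.get_calibration('wrist'); im=cv2.imread('pics/w3.png'); hsv=cv2.cvtColor(im,cv2.COLOR_BGR2HSV)
print(ctrl.state()['tool_pos'])
W=lambda m,z:np.array([ray(c,u,v,z)[:2] for v,u in np.argwhere(m)])
m=[W(mid(cv2.inRange(hsv,(100,110,40),(125,255,255)),b),.130).mean(0) for b in ((230,170,285,200),(350,205,395,230))]
d=m[0]-m[1]; print('marks',m,'mid',(m[0]+m[1])/2,np.hypot(*d),np.arctan2(d[1],d[0]))
sl=mid(cv2.inRange(hsv,(0,0,0),(180,255,50)),(306,182,324,244)); w=W(sl,.1715); e,v=np.linalg.eigh(np.cov(w.T)); print('slot',len(w),w.mean(0),(w.min(0)+w.max(0))/2,np.arctan2(v[1,1],v[0,1]),np.sqrt(e))
```

```text
[ 0.52669537 -0.24968815  0.23979297]
marks [array([ 0.47327303, -0.25126698]), array([ 0.57725558, -0.24989259])] mid [ 0.52526431 -0.25057978] 0.10399163389838752 -3.1283758716184633
slot 191 [ 0.52514202 -0.25006611] [ 0.52560774 -0.25005604] 1.9274352958944299 [0.00071048 0.01204479]
```

```bash
python3 -m handwheel '[-1,-2,-40,0.035,60, -1,-2,-75,0.035,60, -1,-2,-97,0.035,60, -1,-2,-97,0.035,60, -1,-2,-97,0.035,8, -1,-2,-97,0.035,8, -1,-2,-97,0.035,8, -1,-2,-97,0.035,8, -1,-2,-97,0.035,8, -1,-2,-97,0.035,8, -1,-2,-97,0.035,8, -1,-2,-97,0.035,8]' 25
python3 -m handwheel '[0,0,0,0,8, 0,0,0,0,8, 0,0,0,0,8]'
```

```text
time: 6.43
tool_pos: [0.5248, -0.252, 0.143]
ee_rot: [-1.557, -0.002, 0.354]
ft_force: [-2.3, 1.4, 4.5]
grip_width: 0.0136
time: 6.68
tool_pos: [0.5248, -0.252, 0.1432]
ee_rot: [-1.557, -0.002, 0.354]
ft_force: [-2.3, 0.3, 2.5]
grip_width: 0.0142
```

```bash
python3 -m handwheel '[0,0,0,0.12,8, 0,0,0,0.24,8, 0,0,0,0.36,8, 0,0,0,0.48,8, 0,0,0,0.6,8, 0,0,0,0.72,8, 0,0,0,0.84,8, 0,0,0,0.96,8, 0,0,0,1.08,8, 0,0,0,1.2,8, 0,0,0,1.23,8, 0,0,0,1.23,8]'
python3 - <<'E'
from h import *
c,im=snap('wrist','w4.png'); s=ctrl.state(); print(s['tool_pos'],s['ee_rot'],s['ft_torque'],s['ft_force'])
cv2.imwrite('pics/w4c.png',cv2.resize(im[40:320,160:480],None,fx=2,fy=2))
E
```

```text
time: 7.68
tool_pos: [0.5228, -0.2549, 0.1432]
ee_rot: [-1.553, 0.002, 1.586]
ft_force: [-10.0, -10.0, 1.8]
grip_width: 0.0135
[ 0.52280848 -0.25492769  0.14321386] [-1.55338705  0.00225643  1.58418365] [-1.61598616  1.5635786   0.05648005] [-10.49389985 -10.16883932   1.89199925]
```

View pics/w4c.png

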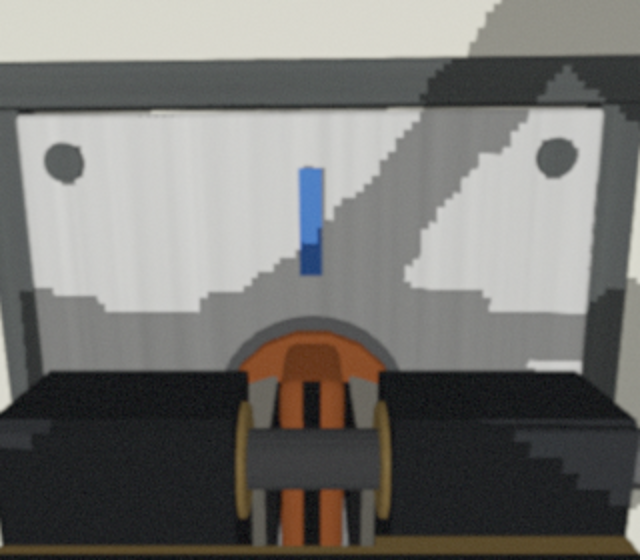

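The slot (312,400) is in line with the blue mark (311,220). Pressing down gradually.

```bash
python3 -m handwheel '[0,0,-2,0,8, 0,0,-4,0,8, 0,0,-6,0,8, 0,0,-8,0,8, 0,0,-9,0,8, 0,0,-9,0,8]' 40
```

```text
time: 8.23
tool_pos: [0.5227, -0.2551, 0.1352]
ee_rot: [-1.554, 0.003, 1.584]
ft_force: [-3.8, 0.1, 8.7]
grip_width: 0.0142
```

```bash
python3 -m handwheel '[0,0,-1,0,8, 0,0,-2,0,8, 0,0,-3,0,8, 0,0,-3,0,8, 0,0,-3,0,8]' 40
```

```text
time: 8.65
tool_pos: [0.5227, -0.2551, 0.135]
ee_rot: [-1.555, 0.004, 1.584]
ft_force: [-8.2, 3.2, 20.8]
grip_width: 0.0139
```

It moved only 0.2 mm while the force rose to 21 N, so the cover is at a hard stop. One last check of flushness and of the knob.

Run:
```python
from h import *
ct,t=snap('top','t5.png'); c,im=snap('scene','s5.png'); cw,w=snap('wrist','w5.png'); s=ctrl.state(); print(s['tool_pos'],s['ft_force'],s['time'])
a=cv2.resize(t[170:265,245:335],(360,380)); b=cv2.resize(w[40:320,160:480],(434,380))
cv2.imwrite('pics/c5.png',np.hstack([a,b]))
```

```text
[ 0.52273924 -0.25511216  0.1350337 ] [-8.07870446  3.12535553 20.40238675] 8.8
```

View pics/c5.png

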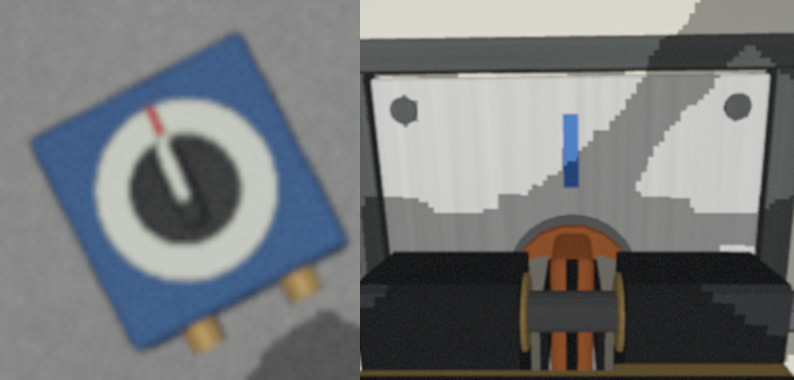

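The pointer meets the red mark and the slot lines up with the blue mark. The cover sits at its stop, so I'm handing in.

```bash
python3 -c "
from workcell import ctrl
print(ctrl.close_job()); s=ctrl.state(); print(s['tool_pos'],s['ft_force'],s['time'])"
```

```text
the job is handed in; nothing more can be done
None
the job is handed in; nothing more can be done
```

The job is handed in, at about 8.8 s on the clock, with the gripper still holding the cover down. It reports no verdict, so what follows rests on my own checks.

- **Knob:** I turned the blue box's knob about 1.05 rad clockwise. The last top view shows the pointer meeting the red index mark.
- **Fastener:** I turned it about 1.23 rad anticlockwise. The last wrist view shows the slot in line with the visible blue mark; the gripper hid the other one.
- **Cover:** I pressed it down through the fastener. The tool dropped 8.2 mm to a hard stop, and the upward force there was about 20 N, more than the springs' 8 N. I judged it flush from that travel and force rather than measuring it in a picture.
- **Bystanders:** nothing touched the jar, anvil or puck as far as I could tell, but I did not measure their final positions.
- **Disagreements:** the top and wrist cameras differed by about 4 mm on the knob and fastener centres, so I took values in between. Turning each part left a sideways force on the tool, about 8 N on the knob and 14 N on the fastener. About 9 N of it remained during the final press.

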